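# Check the brake lever of a slab trolley

### The arm

A 6-joint arm with a two-finger parallel gripper is mounted at the origin on the work surface. World frame = base frame: x ahead of the robot, y to its left, z up, the work surface at z = 0. Lengths are in m, angles in rad, forces in N, time in s.
With the tool pointing down it reaches from about 0.275 to 0.825 m from the base axis. Payload 4.9 kg.
Tool frame: the origin (TCP) lies midway between the tips of the shut fingers; the grasp point (between the pads) lies 19 mm behind it; z points along the fingers, y is the line along which they close (so a half turn about z gives the same grasp; the last joint's range is limited). The gripper opens to 85 mm and grips with 20 to 120 N. Pads are 22 mm wide; open, the fingers measure 114 mm over their backs; the gripper's body (76 mm by 85 mm) begins 54 mm behind the grasp point. The pads swing forward as they close: fully open they stand 13 mm farther back than shut.
Start: joints at [0.984, 0.326, -0.193, 1.052, 0, 1.437], TCP at [0.241, 0.495, 0.195] pointing down, gripper open.
Joint ranges: [-2.65, 2.65], [-0.97, 1.79], [-1.3, 1.35], [-1.93, 2.1], [-1.47, 1.37], [-3.14, 3.14]. Speed limits (rad/s): [2.57, 2.57, 3.14, 3.14, 3.14, 3.14].

### API

Orientations are given as a unit quaternion [x, y, z, w].
In Python, from station import manip, capture, camera_model gives the robot as it stands. The module is installed in compiled form; this text tells all that it offers.
- The arm moves only by the tool jog_arm, never from a script. Its argument "deltas" is text: rows parted by semicolons, each of 7 numbers parted by spaces: the shift along the tool's x, y, z in mm, then the turn, a rotation vector about the tool's x, y, z in degrees, then the opening, from 0 (shut) to 1 (fully open). In form: tx ty tz rx ry rz jaw; .... A call has 1 to 20 rows; each row is the pose to reach, as a shift and turn from the pose commanded when the call began, along the tool's axes at that moment; what a row does not reach only later rows make up. A row lasts 1/8 s, in which the tool goes at most 62.5 mm and 10.7 degrees, less where a joint would pass 70% of its speed; a pose out of reach is approached as far as the arm can. A call with a gripper value outside its range is refused whole. The fingers move at their own pace and stop on an object; "squeeze" is the grip in N (left out, the last holds). Time passes only in rows, so rows that repeat a pose let the fingers close. It gives the time, the measured TCP pose, the force, the opening and the grip force at its end, in the units of the state.
- manip.state(): the state, without advancing time (a new reading comes with each control period).
- capture(name): name is "scene" or "top" or "wrist"; returns (picture, depth): 384x512x3 uint8, red, green, blue; 384x512 float32, m along the optical axis (not along the pixel's ray), 0 where there is no reading.
- camera_model(name): a dict with "fx", "fy", "cx", "cy" (pixels), "rvec" (rotation vector, rad) and "tvec" (3), from world to camera coordinates, as OpenCV has them; the wrist camera has in their place "T_tool_cam" (4x4, takes a point from camera to tool coordinates, whose origin is the TCP and whose axes are the flange's). Camera axes: x right, y down, z forward; pixel columns grow to the right and rows downward; lengths in m; the calibration is good to about 2 mm. The wrist camera is an equidistant fisheye: a pixel r from the principal point sees the ray r / f radians off the axis. A picture is of the moment at which its call begins: read the wrist's pose just before it. camera_model takes no time and is no camera call.
- manip.job_done(): hands the job in; it is judged then, once.
The state is a dict: "t": time; "joint_positions": joint angles; "dq": joint speeds; "tau": joint torques, N m; "tcp_pos": TCP position; "eef_rot": TCP orientation; "ft_force": force on the tool from outside, world axes, zero at the start; "wrist_torque": the same for the moment, N m; "finger_gap": finger opening in m; "grip_force": force on a finger pad.
Only numpy, scipy, OpenCV 4.12 (cv2) and the standard library are available. Lean on these libraries where they do the work, as an engineer would, in place of code of your own. Each camera call takes 0.05 s, during which the arm holds its last target. There are 200 camera calls.

### The job

Check the hand brake on the stone trolley's push bar: with the outside of the fingers, press the lever slowly in towards the bar until it comes up firm against its stop, short of the bar. Keep a steady, firm but not heavy push on it and finish while still holding it in there, so that the gap can be gauged. Do not grip the lever, reach in behind it or touch the bar, and leave the other things on the bench where they lie.

Things in the scene. Friction and masses are not known exactly. Their poses are not given: they have to be found in the camera images.
- brake_lever (a joint): angle of the plain aluminium hand lever about its vertical hinge, rad: 0 at rest (out), growing as it is pressed towards the bar, 0.38 at its firm stop. A spring returns it to 0: at the press point it needs about 1 N at first, 3.5 N just short of the stop; there the lever turns solid, and 10 N is a firm push (45 N is far too much).
- lever_press (a point): point to press: on the lever's outer face (away from the bar), half-way up, 100 mm from the hinge, 110 mm above the bench. Axes turn with the lever: x level, towards the bar (the way to press), y along the lever to the hinge, z up. Travel to the stop 38 mm. The lever is a level blade 12 mm thick, 22 tall, its free rounded end 41 mm beyond this point; below it only the stand's 12 mm base plate.
- lever_hinge (a point): the lever's hinge axis (vertical), half-way up the lever, 110 mm above the bench; the black hinge ears around it reach 17 mm above and below, its pin 19 mm. The lever's inner face, towards the bar, is not to be touched. Axes as for lever_press.
- bar_middle (a point): horizontal steel push bar, 25 mm thick, 360 mm long, with a black rubber grip 36 mm thick behind the lever; not to be touched. This point: its middle, on its centre line, 110 mm above the bench; y along the bar (grip on the -y half), x level, away from the lever's side. At the stop the lever is parallel to the bar, 11 mm clear of the grip; at rest the gap at the press point is about 50 mm.
- stand: fixed bench stand carrying bar and lever: steel base plate 110 x 380 x 12 mm, two grey uprights (126 mm high) at the bar's +y half. Origin on the bench under the bar's middle; axes as the bar's: the lever is on the -x side and at its stop is parallel to y. Nothing on it is higher than 135 mm above the bench.
- hammer: hammer, 280 mm long, lying on the bench behind the bar; leave it. Origin under its middle.
- polishing_pad: round yellow polishing pad, 100 mm across, 8 mm thick, flat on the bench in front of the stand; leave it. Origin at the centre of its underside.
- paste_tin: jar of polishing paste, 70 mm across, 75 mm tall, standing behind the bar; leave it. Origin at the centre of its underside.

How it is judged:
On the way:
1. the fingers press the lever in against its stop and hold it there for half a second (value of joint brake_lever above 0.355 rad and contact force between the fingers and brake_lever between 4 and 45 N), for 0.5 s.
At the end, for the whole second after the job is handed in: the lever is within 0.025 rad (2.5 mm at the press point) of its firm stop and the fingers still push on it with 4 to 45 N (all of step 1); the arm keeps its last pose, push and grip.
It fails at once if the fingers touch the bar (contact force between the fingers and stand_c0 above 1 N or contact force between the fingers and stand_c1 above 1 N).
It fails at once if the fingers reach behind the lever or grip it (its inner face is touched) (contact force between the fingers and brake_lever_c3 above 1 N).
It fails at once if the lever is slammed in (faster than 2 rad/s) (velocity of joint brake_lever above 2 rad/s).
It fails at once if the lever is forced (over 60 N) (contact force between the fingers and brake_lever above 60 N).
It fails at once if the hammer, the polishing pad or the jar is moved (over 20 mm) (distance of any of hammer, polishing_pad, paste_tin from where it was at the start of the episode above 0.02 m).
It also fails if it takes over 35 s, if anything falls off the work surface, if the arm or the gripper's body presses on something with over 40 N, if the wrist force passes 120 N, or if a joint passes its speed limit or range.

## Working session

There is one attempt and no reset: what is moved stays moved. The work goes in short steps, Python scripts to look and compute and a tool call to move; the robot and the scene stay as the last step left them, time stands still between calls to the robot, and variables do not carry over. Pictures are saved under pics/ and viewed, at most 10 in all, crops included, and the job is handed in when it is done.

Besides the shell and the picture viewer there is one more tool, called after "Emit:" as name(argument=value, ...) on one line, values as JSON. jog_arm: Moves the arm, as the interface text tells. Its arguments: {"type":"object","properties":{"deltas":{"type":"string"},"squeeze":{"type":"number"}},"required":["deltas"]}

```bash
mkdir -p pics
cat > h.py <<'E'
import numpy as np, cv2
from scipy.spatial.transform import Rotation as R
from station import manip, capture, camera_model
def cloud(name,d):
    m=camera_model(name); v,u=np.mgrid[:384,:512]
    p=np.stack([(u-m['cx'])/m['fx']*d,(v-m['cy'])/m['fy']*d,d],-1)
    Rm=R.from_rotvec(np.ravel(m['rvec'])).as_matrix()
    return (p-np.ravel(m['tvec']))@Rm
E
python3 - <<'E'
from h import *
a,da=capture("top"); b,db=capture("scene")
np.savez('c.npz',a=a,da=da,b=b,db=db)
cv2.imwrite('pics/top.png',cv2.resize(a[...,::-1],(800,600))); cv2.imwrite('pics/scene.png',b[...,::-1])
s=manip.state(); print(s)
E
```

```text
{'t': 0.1, 'joint_positions': array([ 9.83802059e-01,  3.26892980e-01, -1.93490877e-01,  1.05198381e+00,
        5.34246053e-07,  1.43657887e+00]), 'dq': array([ 2.04492466e-03, -1.55954147e-03,  2.17420577e-03, -6.40315960e-05,
        1.40305536e-03, -5.60254084e-05]), 'tau': array([ 9.67832057e-04, -4.44239902e+01,  2.63037765e+01,  7.83689611e-03,
       -1.05491019e-04,  1.18828382e-06]), 'tcp_pos': array([0.24028168, 0.49409681, 0.19446488]), 'eef_rot': array([ 2.24459488e-01,  9.74483105e-01, -7.35045446e-04, -2.77467233e-04]), 'ft_force': array([-0.60553195,  0.55953795, -0.54079458]), 'wrist_torque': array([ 0.02384687, -0.01154827,  0.04343945]), 'grip_force': 0.0, 'finger_gap': 0.08495481042902116}
```

View pics/top.png

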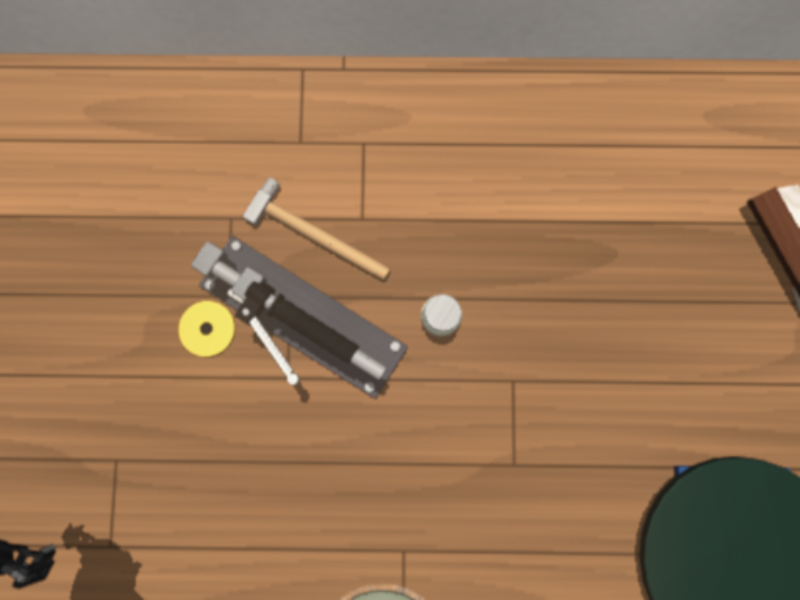

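View pics/scene.png

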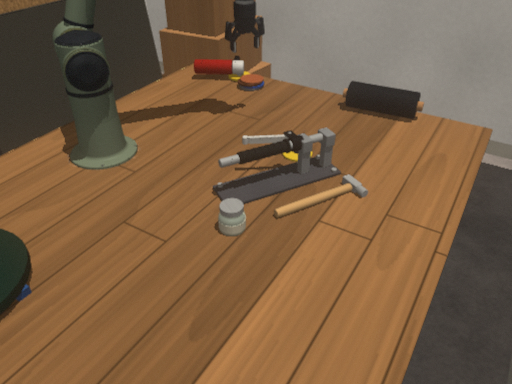

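Top view (800×600): the lever is the bright blade from about (250,318) to its tip (293,380). The bar runs (205,258)–(385,370), the pad is at (206,328), the hammer and jar lie behind the bar. Now I'll measure these.

Run:
```python
from h import *
z=np.load('c.npz'); a,da=z['a'],z['da']; P=cloud('top',da)
s=512/800
for n,(u,v) in dict(hinge=(246,312),l1=(258,326),l2=(276,352),tip=(293,379),barend=(370,364),grip0=(275,300),grip1=(352,347),barL=(228,274),pad=(206,335),tin=(442,315),plc=(375,393),plc2=(405,350)).items():
    i,j=int(v*s),int(u*s); print(n,P[i,j].round(3))
# lever mask: bright & height .1-.13
g=a.min(-1); h=P[...,2]
m=(g>110)&(h>.1)&(h<.135); m[:198]=0
n,l,st,c=cv2.connectedComponentsWithStats(m.astype(np.uint8))
for k in range(1,n):
    if st[k,4]>15:
        q=P[l==k]; mu=q.mean(0); w,V=np.linalg.eigh(np.cov((q-mu)[:,:2].T)); d=V[:,1]; t=(q-mu)[:,:2]@d
        print(st[k],mu.round(3),d.round(3),t.min().round(3),t.max().round(3),2*np.sqrt(3*w[0]).round(4))
cv2.imwrite('pics/t2.png',cv2.resize(a[140:270,110:270,::-1],(800,650))[:600])
```

```text
hinge [0.567 0.225 0.132]
l1 [0.546 0.208 0.115]
l2 [0.503 0.177 0.12 ]
tip [0.461 0.148 0.12 ]
barend [0.488 0.026 0.117]
grip0 [0.586 0.178 0.129]
grip1 [0.513 0.054 0.118]
barL [0.631 0.262 0.117]
pad [0.538 0.325 0.007]
tin [ 0.573 -0.093  0.07 ]
plc [0.44  0.018 0.014]
plc2 [ 0.514 -0.033  0.008]
[155 198   5   4  17] [0.567 0.226 0.127] [0.343 0.939] -0.005 0.007 0.0092
[160 204  31  42 277] [0.505 0.179 0.118] [-0.808 -0.589] -0.064 0.062 0.0134
[225 224  22  18 201] [0.486 0.027 0.118] [0.525 0.851] -0.027 0.028 0.0228
```

View pics/t2.png

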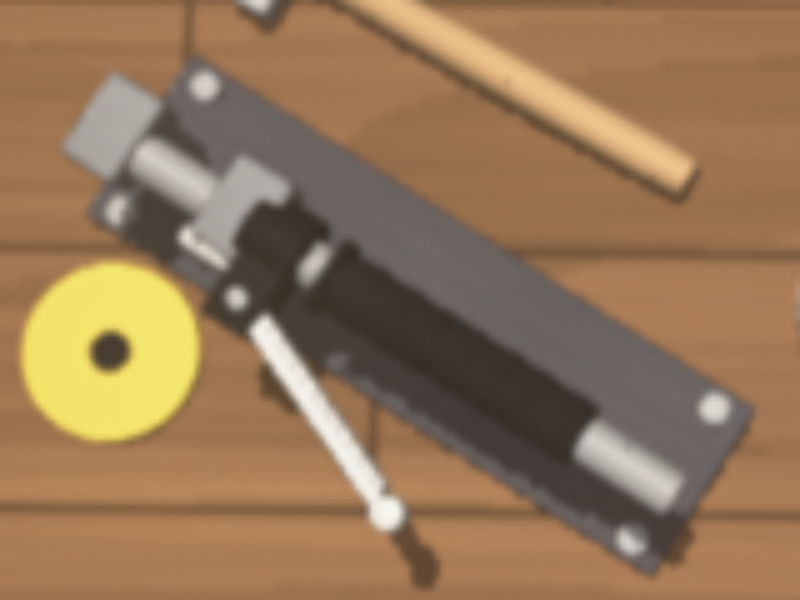

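Emit:
jog_arm(deltas="-30 -18 0 0 0 1 0; -65 -40 0 0 0 2 0; -105 -63 0 0 0 3 0; -145 -87 0 0 0 4 0; -185 -110 0 0 0 5 0; -225 -135 0 0 0 6 0; -260 -157 0 0 0 6 0; -290 -175 0 0 0 6 0; -314 -188 0 0 0 6 0; -314 -188 0 0 0 6 0; -314 -188 30 0 0 6 0; -314 -188 60 0 0 6 0; -314 -188 85 0 0 6 0; -314 -188 102 0 0 6 0; -314 -188 102 0 0 6 0; -314 -188 102 0 0 6 0; -314 -188 102 0 0 6 0", squeeze=30)

```text
t: 2.22
tcp_pos: [0.4413, 0.1886, 0.0941]
eef_rot: [0.275, 0.961, 0.0, 0.001]
ft_force: [-0.0, -0.4, -0.7]
finger_gap: -0.0001
grip_force: 0.0
```

Run:
```python
from h import *
s=manip.state(); w,dw=capture("wrist"); b,db=capture("scene"); a,da=capture("top")
cv2.imwrite('pics/w1.png',np.hstack([w[...,::-1],cv2.resize(a[140:300,110:270,::-1],(288,384))]))
x=R.from_quat(s['eef_rot']).as_matrix(); print(s['t'],s['tcp_pos'],x.round(3),s['ft_force'],s['finger_gap'])
```

```text
2.225 [0.44130231 0.18859034 0.09405961] [[-0.849  0.529  0.001]
 [ 0.529  0.849  0.   ]
 [-0.001  0.001 -1.   ]] [-0.02062503 -0.36838505 -0.73534297] -0.00014909893129744364
```

View pics/w1.png

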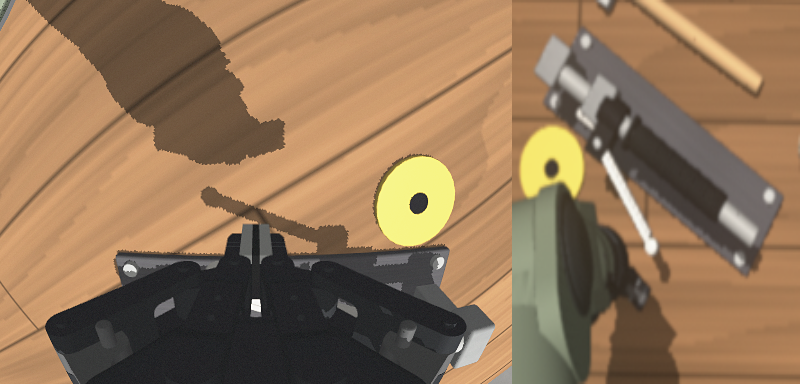

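The fingers are shut beside the lever's outer face (right panel, lever from (600,145) to its tip at (651,246), fingers near (638,292)). The pad and the other things are undisturbed. Now I press along tool −x.

Emit:
jog_arm(deltas="-4 0 0 0 0 0 0; -8 0 0 0 0 0 0; -12 0 0 0 0 0 0; -16 0 0 0 0 0 0; -20 0 0 0 0 0 0; -24 0 0 0 0 0 0; -28 0 0 0 0 0 0; -32 0 0 0 0 0 0; -36 0 0 0 0 0 0; -40 0 0 0 0 0 0; -44 0 0 0 0 0 0; -48 0 0 0 0 0 0; -48 0 0 0 0 0 0; -48 0 0 0 0 0 0")

```text
t: 4.12
tcp_pos: [0.4813, 0.1628, 0.0931]
eef_rot: [0.275, 0.961, -0.0, -0.0]
ft_force: [-0.1, -1.0, 0.7]
finger_gap: -0.0001
grip_force: 0.0
```

Run:
```python
from h import *
s=manip.state(); b,db=capture("scene"); a,da=capture("top")
cv2.imwrite('pics/w2.png',np.hstack([cv2.resize(b[100:220,190:360,::-1],(510,360)),cv2.resize(a[150:270,120:215,::-1],(285,360))]))
print(s['t'],s['tcp_pos'],s['ft_force'], s['ft_force']@[.849,-.529,0])
```

```text
4.125 [0.48131799 0.16277726 0.0931292 ] [-0.13067167 -1.01420457  0.71440864] 0.42557397425598203
```

View pics/w2.png

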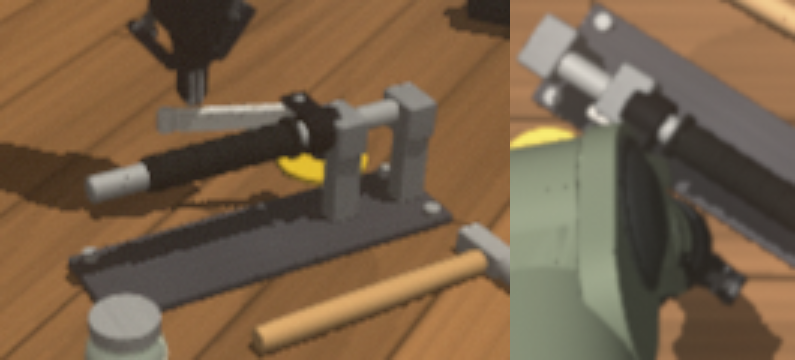

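Left panel: the fingers at (193,95) go down behind (outside) the lever, whose top edge hides the tips. The lever seems hardly moved, so I'll measure its angle from the scene depth.

```bash
cat >> h.py <<'E'
def lever(b,db):
    P=cloud('scene',db); H=np.array([.567,.226]); q=P[...,:2]-H; r=np.linalg.norm(q,axis=-1)
    m=(db>0)&(r>.03)&(r<.15)&(P[...,2]>.1)&(P[...,2]<.124)&(b.min(-1)>95)
    ang=np.degrees(np.arctan2(-q[...,1],-q[...,0])); m&=(ang>25)&(ang<65)
    n,l,st,c=cv2.connectedComponentsWithStats(m.astype(np.uint8))
    k=1+np.argmax(st[1:,4]); q=P[l==k]; mu=q.mean(0); w,V=np.linalg.eigh(np.cov((q-mu)[:,:2].T)); d=V[:,1]*-np.sign(V[0,1])
    return st[k],mu.round(3),np.degrees(np.arctan2(-d[1],-d[0])).round(1)
E
python3 - <<'E'
from h import *
z=np.load('c.npz'); print(lever(z['b'],z['db']))
b,db=capture("scene"); print(lever(b,db))
m=camera_model('scene')
p=np.array([[.4813,.1628,.093],[.4813,.1628,.121],[.514,.141,.121],[.486,.167,.121]])
c=p@R.from_rotvec(np.ravel(m['rvec'])).as_matrix().T+np.ravel(m['tvec'])
print(np.c_[c[:,0]/c[:,2]*m['fx']+m['cx'],c[:,1]/c[:,2]*m['fy']+m['cy'],c[:,2]])
P=cloud('scene',db); print(P[132:140,254].round(3))
E
```

```text
(array([243, 135,  37,   9, 247], dtype=int32), array([0.503, 0.17 , 0.113]), np.float64(36.2))
(array([249, 135,  32,   8, 188], dtype=int32), array([0.513, 0.177, 0.112]), np.float64(36.0))
[[253.26230203 143.83193857   1.3108111 ]
 [253.23665405 135.56753953   1.29470692]
 [258.92480477 141.60079529   1.26560321]
 [255.34213686 135.38192866   1.29565692]]
[[0.489 0.154 0.139]
 [0.489 0.154 0.136]
 [0.492 0.15  0.135]
 [0.491 0.152 0.131]
 [0.482 0.166 0.118]
 [0.483 0.164 0.116]
 [0.487 0.158 0.117]
 [0.488 0.157 0.114]]
```

Run:
```python
from h import *
z=np.load('c.npz'); b,db=capture("scene"); f=lambda i:cv2.resize(i[115:165,235:300,::-1],(390,300),interpolation=cv2.INTER_NEAREST)
g=lambda d:cv2.applyColorMap(np.uint8(np.clip((d[115:165,235:300]-1.15)/.35,0,1)*255),cv2.COLORMAP_JET).repeat(6,0).repeat(6,1)
cv2.imwrite('pics/w3.png',np.vstack([np.hstack([f(z['b']),f(b)]),np.hstack([g(z['db']),g(db)])]))
P=cloud('scene',db);P0=cloud('scene',z['db'])
for u in (246,250,260,266,272): print(u,[(P0[v,u].round(3).tolist(),P[v,u].round(3).tolist()) for v in (138,140)])
```

```text
246 [([0.469, 0.143, 0.119], [0.47, 0.141, 0.12]), ([0.47, 0.141, 0.113], [0.469, 0.142, 0.112])]
250 [([0.48, 0.146, 0.12], [0.477, 0.152, 0.117]), ([0.476, 0.154, 0.109], [0.477, 0.151, 0.11])]
260 [([0.501, 0.169, 0.116], [0.502, 0.167, 0.117]), ([0.503, 0.165, 0.111], [0.501, 0.168, 0.109])]
266 [([0.514, 0.182, 0.113], [0.516, 0.179, 0.115]), ([0.516, 0.178, 0.109], [0.516, 0.178, 0.109])]
272 [([0.529, 0.191, 0.113], [0.53, 0.189, 0.115]), ([0.53, 0.189, 0.108], [0.53, 0.19, 0.107])]
```

View pics/w3.png

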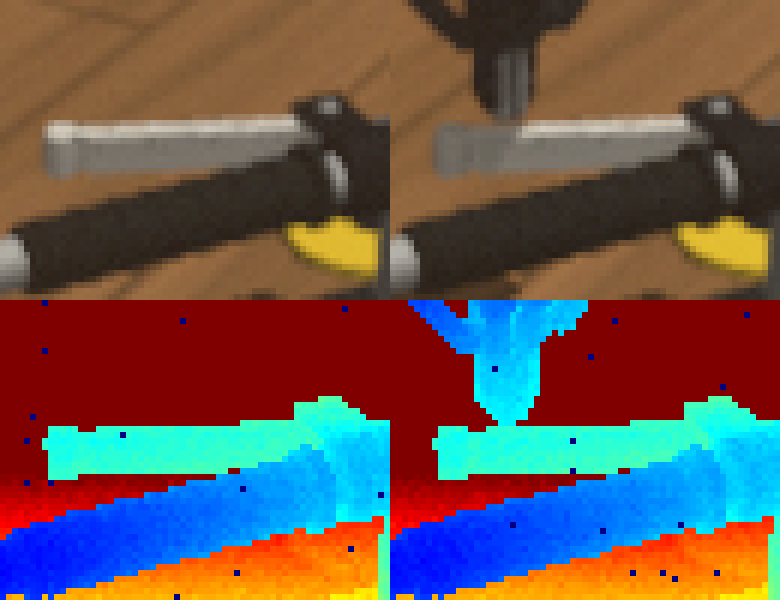

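The lever hasn't moved, and the fingertips end at about (255,135), nearer the camera than the lever. So they seem to be above the lever, although the TCP reads z = 0.093. I'll check the real tip height against the reported one.

Run:
```python
from h import *
z=np.load('c.npz'); 
P0=cloud('scene',z['db']); q=P0[(z['db']>0)&(np.hypot(P0[...,0]-.24,P0[...,1]-.494)<.09)&(P0[...,2]>.1)]
print('start: lowest finger z',np.sort(q[:,2])[:8].round(3), q[np.argsort(q[:,2])[:4]].round(3).tolist())
b,db=capture("scene"); P=cloud('scene',db)
for v in range(118,138,2): print(v,[P[v,u].round(3).tolist() for u in (251,255,258)])
s=manip.state(); print(s['joint_positions'].round(3),s['tcp_pos'],s['finger_gap'])
```

```text
start: lowest finger z [0.239 0.241 0.242 0.243 0.243 0.243 0.244 0.245] [[0.268, 0.541, 0.239], [0.265, 0.533, 0.241], [0.22, 0.452, 0.242], [0.271, 0.529, 0.243]]
118 [[0.485, 0.145, 0.187], [0.485, 0.166, 0.178], [0.499, 0.16, 0.184]]
120 [[0.487, 0.142, 0.182], [0.487, 0.163, 0.173], [0.497, 0.164, 0.175]]
122 [[0.485, 0.145, 0.174], [0.491, 0.156, 0.171], [0.498, 0.162, 0.17]]
124 [[0.485, 0.144, 0.168], [0.493, 0.154, 0.166], [0.495, 0.168, 0.161]]
126 [[0.483, 0.148, 0.16], [0.492, 0.155, 0.159], [0.494, 0.169, 0.153]]
128 [[0.484, 0.147, 0.154], [0.491, 0.157, 0.152], [0.496, 0.166, 0.149]]
130 [[0.482, 0.149, 0.146], [0.494, 0.153, 0.148], [0.496, 0.165, 0.143]]
132 [[0.482, 0.149, 0.14], [0.492, 0.155, 0.139], [0.495, 0.167, 0.135]]
134 [[0.349, 0.361, -0.004], [0.492, 0.156, 0.133], [0.373, 0.37, -0.002]]
136 [[0.474, 0.162, 0.118], [0.482, 0.171, 0.116], [0.49, 0.176, 0.116]]
[ 0.181  0.346 -0.449  0.776  0.     0.738] [0.48136381 0.16284465 0.09321005] 0.00015432586308313442
```

In both poses the real tips sit about 33 mm above the reported TCP. Before going lower I'll check whether the whole tool pose is off or the fingers are short, and how high the wide part of the gripper is.

Run:
```python
from h import *
s=manip.state(); w,dw=capture("wrist"); m=camera_model("wrist"); T=np.array(m['T_tool_cam'])
v,u=np.mgrid[:384,:512]; x,y=u-m['cx'],v-m['cy']; r=np.hypot(x,y)+1e-9; th=r/m['fx']
Z=dw; t=np.tan(np.minimum(th,1.4)); p=np.stack([x/r*t*Z,y/r*t*Z,Z],-1)
pt=p@T[:3,:3].T+T[:3,3]; pw=pt@R.from_quat(s['eef_rot']).as_matrix().T+s['tcp_pos']
ok=(dw>0)&(th<1.2)
print('bench z',np.median(pw[20:150,300:360][ok[20:150,300:360]],0), 'pad', pw[175,400])
for vv in range(215,320,10): print(vv,'tool coords mm',(pt[vv,258]*1e3).round(0),dw[vv,258])
print(T.round(3))
b,db=capture("scene"); P=cloud('scene',db); q=(P-s['tcp_pos'])@R.from_quat(s['eef_rot']).as_matrix()
g=(db>0)&(np.hypot(q[...,0],q[...,1])<.1)&(P[...,2]>.133)&(q[...,0]>-.06)&(abs(q[...,1])<.085)
for z0 in np.arange(.125,.25,.01):
    k=q[g&(P[...,2]>z0)&(P[...,2]<z0+.01)]
    if len(k): print(z0.round(3),len(k),'x',(k[:,0].min()*1e3).round(),'y',(np.percentile(k[:,1],[2,98])*1e3).round())
```

```text
bench z [0.43968046 0.26884443 0.00068569] pad [0.54942595 0.28782942 0.00907099]
215 tool coords mm [  4.   1. -11.] 0.17850392
225 tool coords mm [ 11.   1. -43.] 0.14585626
235 tool coords mm [ 11.   1. -55.] 0.13463448
245 tool coords mm [ 11.   1. -66.] 0.124150574
255 tool coords mm [ 10.   1. -74.] 0.11681291
265 tool coords mm [  6.   1. -74.] 0.117619805
275 tool coords mm [  1.   1. -74.] 0.118952505
285 tool coords mm [ -4.   1. -75.] 0.119595416
295 tool coords mm [ -9.   1. -74.] 0.12136916
305 tool coords mm [-59.   1. -17.] 0.18968101
315 tool coords mm [-62.   1. -25.] 0.18323044
[[-0.001 -0.964 -0.265  0.066]
 [ 1.    -0.001 -0.    -0.   ]
 [ 0.    -0.265  0.964 -0.179]
 [ 0.     0.     0.     1.   ]]
0.125 3 x -13.0 y [-4.  6.]
0.135 33 x -15.0 y [-13.  15.]
0.145 34 x -17.0 y [-13.  15.]
0.155 30 x -17.0 y [-13.  14.]
0.165 35 x -17.0 y [-27.  26.]
0.175 84 x -20.0 y [-33.  36.]
0.185 81 x -22.0 y [-41.  43.]
0.195 90 x -24.0 y [-49.  49.]
0.205 106 x -22.0 y [-58.  56.]
0.215 142 x -24.0 y [-60.  56.]
0.225 113 x -24.0 y [-47.  40.]
0.235 95 x -25.0 y [-40.  38.]
0.245 28 x -37.0 y [-37.  35.]
```

The wrist depth confirms the TCP pose (bench z ≈ 0.001, pad ≈ 0.009). But both cameras show the fingers ending about 36 mm short of the TCP, so they passed over the lever. I'll back off and go 33 mm lower, which puts the tips at about 0.096 and the knuckles at about 0.132 or more, above the lever and beside the bar. Then I'll press again.

Emit:
jog_arm(deltas="10 0 0 0 0 0 0; 25 0 0 0 0 0 0; 40 0 0 0 0 0 0; 48 0 0 0 0 0 0; 48 0 10 0 0 0 0; 48 0 22 0 0 0 0; 48 0 33 0 0 0 0; 48 0 33 0 0 0 0; 42 0 33 0 0 0 0; 36 0 33 0 0 0 0; 30 0 33 0 0 0 0; 26 0 33 0 0 0 0; 22 0 33 0 0 0 0; 18 0 33 0 0 0 0; 14 0 33 0 0 0 0; 10 0 33 0 0 0 0; 10 0 33 0 0 0 0; 10 0 33 0 0 0 0")

```text
t: 6.72
tcp_pos: [0.4728, 0.1681, 0.0601]
eef_rot: [0.275, 0.961, 0.0, -0.0]
ft_force: [-2.0, 0.8, -0.6]
finger_gap: 0.0
grip_force: 0.6
```

Run:
```python
from h import *
s=manip.state(); b,db=capture("scene"); print(lever(b,db))
P=cloud('scene',db); print([P[140,u].round(3).tolist() for u in (246,250,260,266,272)])
cv2.imwrite('pics/w4.png',cv2.resize(b[100:170,230:310,::-1],(640,560),interpolation=cv2.INTER_NEAREST))
print(s['t'],s['tcp_pos'],s['ft_force'], s['ft_force']@[.849,-.529,0])
```

```text
(array([243, 136,  38,  10, 256], dtype=int32), array([0.506, 0.165, 0.113]), np.float64(40.2))
[[0.476, 0.131, 0.12], [0.483, 0.142, 0.116], [0.505, 0.163, 0.113], [0.52, 0.172, 0.113], [0.532, 0.186, 0.11]]
6.725 [0.47279368 0.16814586 0.06007106] [-2.02819451  0.79250059 -0.61161648] -2.1411699509174666
```

View pics/w4.png

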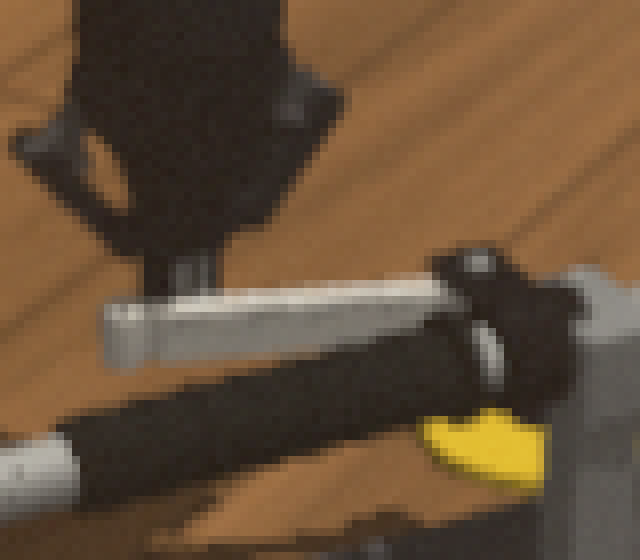

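The fingers are now behind the blade's outer face (around (180,290)). The lever has turned about 4–5° and the push is about 2 N, so this works. I'll carry on slowly.

Emit:
jog_arm(deltas="-3 0 0 0 0 0 0; -6 0 0 0 0 0 0; -9 0 0 0 0 0 0; -12 0 0 0 0 0 0; -15 0 0 0 0 0 0; -18 0 0 0 0 0 0; -21 0 0 0 0 0 0; -24 0 0 0 0 0 0; -24 0 0 0 0 0 0; -24 0 0 0 0 0 0")

```text
t: 8.02
tcp_pos: [0.4932, 0.1554, 0.0601]
eef_rot: [0.275, 0.961, -0.0, -0.0]
ft_force: [-4.1, -0.1, -0.4]
finger_gap: -0.0001
grip_force: 1.4
```

Emit:
jog_arm(deltas="-1 0 0 0 0 0 0; -2 0 0 0 0 0 0; -3 0 0 0 0 0 0; -3 0 0 0 0 0 0; -3 0 0 0 0 0 0")

```text
t: 8.65
tcp_pos: [0.4958, 0.1537, 0.0601]
eef_rot: [0.275, 0.961, -0.0, -0.0]
ft_force: [-2.3, -0.6, 0.9]
finger_gap: 0.0003
grip_force: 1.5
```

Run:
```python
from h import *
s=manip.state(); b,db=capture("scene"); print(lever(b,db))
print(s['t'],s['tcp_pos'],s['ft_force'], s['ft_force']@[.849,-.529,0])
```

```text
(array([246, 137,  34,  12, 156], dtype=int32), array([0.517, 0.146, 0.116]), np.float64(55.6))
8.65 [0.49581837 0.15371702 0.06013951] [-2.32805581 -0.57374384  0.87987617] -1.673008894635993
```

Emit:
jog_arm(deltas="-1 0 0 0 0 0 0; -2 0 0 0 0 0 0; -2 0 0 0 0 0 0; -2 0 0 0 0 0 0")

```text
t: 9.2
tcp_pos: [0.4976, 0.1527, 0.0602]
eef_rot: [0.275, 0.961, -0.0, 0.0]
ft_force: [-3.8, -0.1, 0.0]
finger_gap: -0.0
grip_force: 1.6
```

Emit:
jog_arm(deltas="-1 0 0 0 0 0 0; -1 0 0 0 0 0 0; -1 0 0 0 0 0 0")

```text
t: 9.57
tcp_pos: [0.4984, 0.1522, 0.0602]
eef_rot: [0.275, 0.961, -0.0, 0.0]
ft_force: [-4.7, -0.2, -0.4]
finger_gap: -0.0002
grip_force: 1.6
```

Emit:
jog_arm(deltas="-1 0 0 0 0 0 0; -1 0 0 0 0 0 0; -1 0 0 0 0 0 0")

```text
t: 9.95
tcp_pos: [0.4993, 0.1516, 0.0602]
eef_rot: [0.275, 0.961, -0.0, 0.0]
ft_force: [-3.7, -1.3, -0.1]
finger_gap: 0.0005
grip_force: 1.6
```

Emit:
jog_arm(deltas="-1 0 0 0 0 0 0; -1 0 0 0 0 0 0; -1 0 0 0 0 0 0")

```text
t: 10.32
tcp_pos: [0.5002, 0.1511, 0.0602]
eef_rot: [0.275, 0.961, 0.0, 0.0]
ft_force: [-4.7, 0.6, 1.2]
finger_gap: 0.0004
grip_force: 1.7
```

Emit:
jog_arm(deltas="-1 0 0 0 0 0 0; -1 0 0 0 0 0 0; -1 0 0 0 0 0 0")

```text
t: 10.7
tcp_pos: [0.501, 0.1506, 0.0602]
eef_rot: [0.275, 0.961, -0.0, -0.0]
ft_force: [-4.3, 0.5, 0.4]
finger_gap: 0.0002
grip_force: 1.9
```

Emit:
jog_arm(deltas="-0.5 0 0 0 0 0 0; -0.5 0 0 0 0 0 0; -0.5 0 0 0 0 0 0")

```text
t: 11.08
tcp_pos: [0.5011, 0.1505, 0.0602]
eef_rot: [0.275, 0.961, 0.0, -0.0]
ft_force: [-5.3, -0.0, 2.0]
finger_gap: 0.0001
grip_force: 2.3
```

Emit:
jog_arm(deltas="-0.5 0 0 0 0 0 0; -0.5 0 0 0 0 0 0; -0.5 0 0 0 0 0 0")

```text
t: 11.45
tcp_pos: [0.5012, 0.1504, 0.0602]
eef_rot: [0.275, 0.961, 0.0, -0.001]
ft_force: [-5.4, 0.5, 2.1]
finger_gap: 0.0
grip_force: 2.8
```

Emit:
jog_arm(deltas="-0.5 0 0 0 0 0 0; -0.5 0 0 0 0 0 0; -0.5 0 0 0 0 0 0")

```text
t: 11.82
tcp_pos: [0.5012, 0.1504, 0.0601]
eef_rot: [0.275, 0.961, 0.0, -0.001]
ft_force: [-7.8, 1.0, 3.3]
finger_gap: 0.0002
grip_force: 3.4
```

Run:
```python
from h import *
F=[]
for i in range(6):
    s=manip.state(); F.append(s['ft_force']@[.849,-.529,0]); b,db=capture("scene")
print(lever(b,db),np.round(F,1),s['tcp_pos'])
```

```text
(array([247, 137,  34,  12, 110], dtype=int32), array([0.519, 0.142, 0.118]), np.float64(59.8)) [-7.1 -6.3 -7.  -5.9 -6.8 -7.2] [0.50123615 0.15040256 0.06016272]
```

The lever is at its stop: the angle is about 59.8° (parallel to the bar) and the TCP no longer advances while the force rises. I'll raise the push to about 11 N.

Emit:
jog_arm(deltas="-0.5 0 0 0 0 0 0; -1 0 0 0 0 0 0; -1.5 0 0 0 0 0 0; -1.5 0 0 0 0 0 0; -1.5 0 0 0 0 0 0; -1.5 0 0 0 0 0 0; -1.5 0 0 0 0 0 0; -1.5 0 0 0 0 0 0; -1.5 0 0 0 0 0 0")

```text
t: 13.25
tcp_pos: [0.5014, 0.1502, 0.0601]
eef_rot: [0.275, 0.962, 0.001, -0.002]
ft_force: [-9.2, 3.6, 4.6]
finger_gap: -0.0002
grip_force: 5.0
```

Run:
```python
from h import *
F=[]
for i in range(5):
    s=manip.state(); F.append(s['ft_force']@[.849,-.529,0]); b,db=capture("scene")
print(lever(b,db),np.round(F,1),s['tcp_pos'],s['t'],s['ft_force'])
cv2.imwrite('pics/w5.png',cv2.resize(b[100:190,220:340,::-1],(800,600),interpolation=cv2.INTER_NEAREST))
```

```text
(array([247, 137,  34,  12, 108], dtype=int32), array([0.519, 0.141, 0.118]), np.float64(61.0)) [ -9.7 -10.3 -10.1  -9.6  -9.2] [0.50140733 0.15027397 0.06014358] 13.45 [-8.92461033  3.04893891  5.93148157]
```

View pics/w5.png

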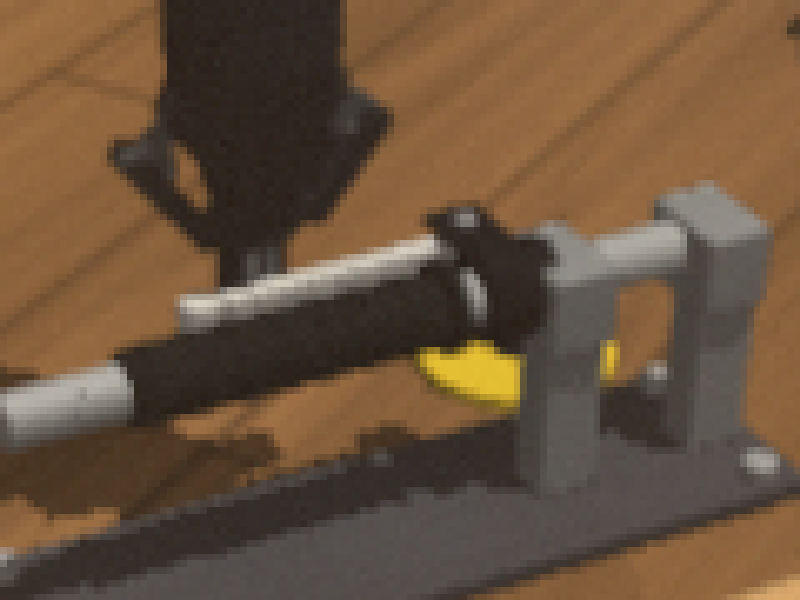

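The lever (190,305)–(440,245) lies parallel to the grip. The fingers are on its outer side only and push steadily with about 10 N. I'm handing the job in.

```bash
python3 -c "
from station import manip
print(manip.job_done())"
```

```text
the job is handed in; nothing more can be done
None
```

I handed the job in with the lever pressed firm against its stop and the outside of the shut fingers still holding it there at about 10 N, clear of the bar; the hand-in returned no verdict.

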